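Start the thumb bolt of a rover base in its kit tray

ROBOT

A 6-joint arm with a two-finger parallel gripper is mounted at the origin on the work surface. World frame = base frame: x ahead of the robot, y to its left, z up, the work surface at z = 0. Lengths are in m, angles in rad, forces in N, time in s.
With the tool pointing down it reaches from about 0.375 to 0.975 m from the base axis. Payload 3.8 kg.
Tool frame: the origin (TCP) lies midway between the tips of the shut fingers; the grasp point (between the pads) lies 19 mm behind it; x points along the fingers, y is the direction in which the jaws open and shut, and the axes are right-handed (so a half turn about x gives the same grasp; the last joint's range is limited). The gripper opens to 88 mm and grips with 3 to 60 N. Pads are 18 mm wide; open, the fingers measure 123 mm over their backs; the gripper's body (75 mm by 187 mm) begins 45 mm behind the grasp point.
Start: joints at [1.264, 0.264, 1.604, -0, 1.274, -0.037], TCP at [0.18, 0.651, 0.239] pointing down, gripper open.
Joint ranges: [-2.63, 2.63], [-0.94, 2.18], [0.31, 2.57], [-1.31, 4.45], [0, 2.66], [-2.55, 2.55]. Speed limits (rad/s): [2.57, 2.57, 3.14, 3.14, 3.14, 3.14].

INTERFACE

Orientations are given as a rotation vector (axis times angle).
In Python, from cell import manip, inverse_kinematics, cams, order gives the robot as it stands. Calls block until the motion is done:
- manip.move_pose(position, orientation): joint-space move of the TCP to a pose.
- manip.move_linear(position, rate=0.15, rot=None): straight line of the TCP; rot=None keeps the orientation; rate is the mean speed in m/s.
- manip.set_joints(angles): joint-space move.
- manip.set_gripper(opening, force=None): finger opening in m; force is the grip in N (None keeps the last); returns when the fingers have stopped.
- manip.dwell(seconds).
- inverse_kinematics(position, orientation): joint angles nearest the present ones, or None.
- manip.state(): the state.
- cams.capture(name): name is "side" or "top"; returns a dict with "image" (420x560x3 uint8, blue, green, red), "z_map" (420x560 float32, m along the optical axis (not along the pixel's ray), 0 where there is no reading), "intrinsics" (3x3 intrinsics, pixels), "position" and "orientation" of the camera in the world. Camera axes: x right, y down, z forward; pixel columns grow to the right and rows downward; lengths in m; the calibration is good to about 2 mm. A picture is of the moment at which its call begins.
A pose or a line that the arm cannot do raises manip.IKError and nothing moves.
- order.close_job(): hands the job in, once; it reports no verdict.
The state is a dict: "clock": time; "joint_pos": joint angles; "joint_velocities": joint speeds; "tau": joint torques, N m; "tool_pos": TCP position; "tcp_rot": TCP orientation; "contact_force": force on the tool from outside, world axes, zero at the start; "moment": the same for the moment, N m; "gripper_width": finger opening in m.
Only numpy, scipy, OpenCV 4.12 (cv2) and the standard library are available. Lean on these libraries where they do the work, as an engineer would, in place of code of your own. Each camera call takes 0.05 s, during which the arm holds its last target.

TASK

Pull the red-fronted tray out of the kit cabinet to its stop, then start the orange thumb bolt in the rover base's threaded boss by feel: turn it backward (anticlockwise from above) until it drops into the start of the thread, then forward (clockwise) one full turn. Finish while holding the bolt's head still in the gripper, with the tray still out; do not turn the bolt forward before it has dropped, and leave the other things on the table and on the cabinet where they are.

Things in the scene. Friction and masses are not known exactly. Their poses are not given: they have to be found in the camera images.
- cabinet: wooden kit cabinet fixed to the table, 310 wide x 260 deep x 135 high mm; origin at table height under the middle of its front edge; x points into the cabinet, z up, so the tray comes out along its -x. The kit box and jar on its top stand at least 35 mm behind its front edge
- tray (a joint): how far the tray is out, m: 0 shut (may start slightly ajar), 0.17 at its stop; needs about 5 N, stays where left. Red front 304 wide x 15 mm thick, top edge 118 mm above the table; side walls up to 64 mm. The rover base is fixed in it: nothing higher than 60 mm within 80 mm of the bolt's axis but the bolt
- tray_handle (a point): middle of the tray's aluminium bow handle: a straight round bar 12 mm thick, 120 mm long, level and parallel to the cabinet's front (along cabinet y), 97 mm above the table, its axis 45 mm clear of the red front; it moves with the tray
- bolt: orange-headed thumb bolt; knurled round head 36 mm diameter, 24 high, white index line on top; origin on the axis at the head's underside, z up. Upright on the tray's middle line, 85 mm behind the back of the red front; under the cabinet's top until the tray is out. Underside at the start 78 mm above the table, 20 mm above the bracket on the boss. Shank 14 mm thick. Captive: lifts 3 mm at most
- bolt_top (a point): middle of the top of the bolt's head, on its axis, 102 mm above the table at the start; moves down with the bolt
- bolt_turn (a joint): bolt angle, rad, grows clockwise seen from above (forward); its zero is arbitrary. Stays where left (0.04 N m). At the start the bolt lies on the boss's mouth, the thread start 0.5 to 1.8 rad backward; there it can drop over about 0.6 rad of turn, beyond which a solid stop blocks backward turning. Forward turning beyond 0.5 rad from the start before the drop is cross-threading; farther on it jams
- bolt_depth (a joint): how far the bolt has sunk, m: 0 lying on the boss's mouth, about 0.0045 once dropped into the thread start, then 0.005 more per forward turn (right-hand, 5 mm pitch). It sinks by its own weight (0.13 kg) when let go; a gripped bolt drops only as far as the gripper lets it or presses it down
- screwdriver: loose blue screwdriver lying on the table; leave alone
- gear: loose yellow gear ring on the table, 64 mm across, 14 high; leave alone
- beam: loose aluminium beam with holes on the table, 140 x 16 x 12 mm; leave alone
- battery: loose black and green battery pack on the table, 70 x 40 x 24 mm; leave alone
- parts_tub: loose open green tub on the table, 120 x 90 x 50 mm; leave alone
- kit_box: loose white and blue carton on the cabinet's top, 70 x 110 x 50 mm; leave alone
- screw_jar: loose small glass jar with red cap on the cabinet's top, 52 mm across, 60 high; leave alone

How it is judged:
On the way, in this order (a step that is already met when the one before it is completed fails the run):
1. the tray is pulled out to its stop (value of joint tray above 0.164 m), for 0.1 s.
2. the bolt, turned backward, has dropped into the thread start (value of joint bolt_depth above 0.0035 m and value of joint bolt_turn below -1.2 rad), for 0.1 s.
At the end, for the whole second after the job is handed in: Tray still out (at least 155 of 170 mm); bolt at least 7.5 mm down in its thread, one turn forward from where it dropped (within about 40 degrees), not turning; the fingers hold its head with more than 4 N, grasp point within 35 mm of the middle of the head's top (value of joint tray above 0.155 m and value of joint bolt_turn between 3.4 and 5.5 rad and value of joint bolt_depth above 0.0075 m and velocity of joint bolt_turn between -0.1 and 0.1 rad/s and contact force between the fingers and bolt above 4 N and distance between the grasp point and bolt_top below 0.035 m); the arm keeps its last pose, push and grip.
It fails at once if the bolt was turned forward before it had dropped (cross-threaded) (value of joint bolt_turn above 0.75 rad and value of joint bolt_depth below 0.002 m).
It fails at once if another thing on the table or cabinet was disturbed (moved more than 25 mm) (distance of any of screwdriver, gear, beam, battery, parts_tub, kit_box, screw_jar from where it was at the start of the episode above 0.025 m).
It also fails if it takes over 72 s, if anything falls off the work surface, if the arm or the gripper's body presses on something with over 40 N, if the wrist force passes 120 N, or if a joint passes its speed limit or range.

## Working session

There is one attempt and no reset: what is moved stays moved. The work goes in short steps, each a Python script; the robot and the scene stay as the last script left them, time stands still between calls to the robot, and variables do not carry over. Pictures are saved under pics/ and viewed, and the job is handed in when it is done.

```bash
ls; mkdir -p pics
python3 - <<'E'
from cell import manip, cams
import cv2,numpy as np
for n in ("side","top"):
    c=cams.capture(n); cv2.imwrite(f"pics/{n}0.png",c["image"]); np.savez(f"{n}0.npz",**c)
    print(n,c["intrinsics"],c["position"],c["orientation"])
print(manip.state())
E
```

```text
pics
side [[524.06907552   0.         268.22507332]
 [  0.         524.06907552 214.44330751]
 [  0.           0.           1.        ]] [-0.17996945 -0.7416124   1.29546276] [-2.27470009  0.92389867 -0.36233999]
top [[454.43700498   0.         275.67499877]
 [  0.         454.43700498 209.46254045]
 [  0.           0.           1.        ]] [0.4387435  0.00371984 1.36682339] [-2.16782789  2.2076012  -0.10300627]
{'clock': 0.1, 'joint_pos': array([ 1.26408796e+00,  2.64650921e-01,  1.60518107e+00, -3.07638781e-05,
        1.27371925e+00, -3.68836663e-02]), 'joint_velocities': array([-0.00095438, -0.00057451, -0.00454227,  0.00039987, -0.00034384,
        0.00037032]), 'tau': array([-9.00750092e-05, -5.03602910e+01, -3.58081055e+01,  7.30278064e-02,
        2.31149228e-02, -4.09668723e-05]), 'tool_pos': array([0.17974264, 0.64998355, 0.23756108]), 'tcp_rot': array([ 0.21028199,  1.56070541, -0.21332885]), 'contact_force': array([0.30255992, 0.56807001, 0.54861074]), 'moment': array([0.04258238, 0.0276274 , 0.01616816]), 'gripper_width': 0.0882677238536509}
```

View pics/side0.png

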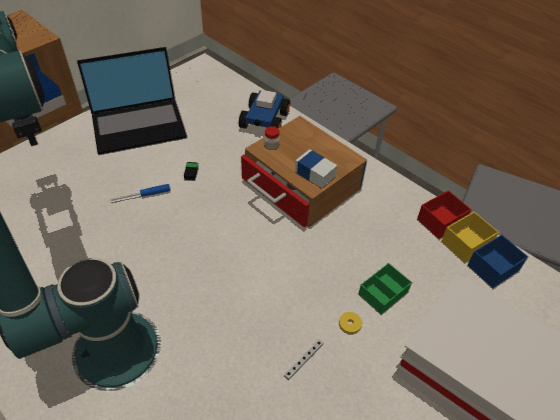

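View pics/top0.png

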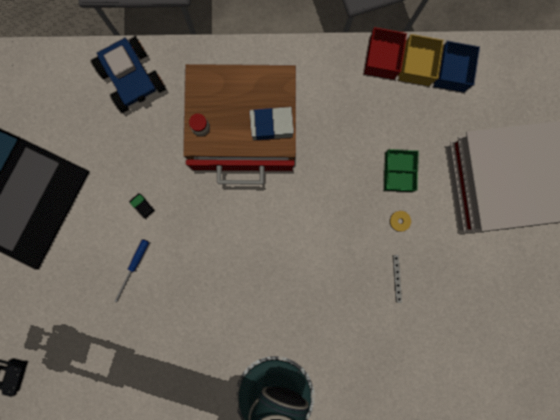

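The side view shows the cabinet with its red front around (275,190). The top view shows the cabinet top from (185,65) to (296,157), the handle bar at about (241,184) and the other objects well clear. Next I'll measure the cabinet and handle.

```bash
cat > h.py <<'E'
import numpy as np,cv2
from scipy.spatial.transform import Rotation as R
def cloud(c):
    K=c["intrinsics"];z=c["z_map"];v,u=np.mgrid[:z.shape[0],:z.shape[1]]
    p=np.stack([(u-K[0,2])/K[0,0]*z,(v-K[1,2])/K[1,1]*z,z],-1)
    return p@R.from_rotvec(c["orientation"]).as_matrix().T+c["position"]
def ray(c,u,v,h):
    K=c["intrinsics"];d=R.from_rotvec(c["orientation"]).as_matrix()@np.array([(u-K[0,2])/K[0,0],(v-K[1,2])/K[1,1],1])
    return c["position"]+d*(h-c["position"][2])/d[2]
E
python3 - <<'E'
from h import *
np.set_printoptions(precision=4,suppress=True)
for n in ("top","side"):
    c=dict(np.load(n+"0.npz"));P=cloud(c);ok=c["z_map"]>0
    print(n,"table z",np.median(P[...,2][ok&(abs(P[...,2])<.02)]))
    box=ok&(P[...,0]>.4)&(P[...,0]<1.0)&(P[...,1]>-.1)&(P[...,1]<.4)
    top=box&(abs(P[...,2]-.135)<.006)
    k,l=cv2.connectedComponents(top.astype(np.uint8));
    b=max(range(1,k),key=lambda i:(l==i).sum());Q=P[l==b]
    print("top n",len(Q),"z",np.median(Q[:,2]),cv2.minAreaRect(Q[:,:2].astype(np.float32)),cv2.boxPoints(cv2.minAreaRect(Q[:,:2].astype(np.float32))))
    hsv=cv2.cvtColor(c["image"],cv2.COLOR_BGR2HSV)
    red=box&((hsv[...,0]<6)|(hsv[...,0]>174))&(hsv[...,1]>170)&(P[...,2]<.125)&(P[...,2]>.01)
    Q=P[red];print("red",len(Q),Q.min(0),Q.max(0)); 
    Qt=Q[Q[:,2]>.110] 
    if len(Qt): print("redtop",cv2.minAreaRect(Qt[:,:2].astype(np.float32)))
    gr=box&(hsv[...,1]<60)&(P[...,2]>.08)&(P[...,2]<.115)
    Q=P[gr];print("grey",len(Q),np.median(Q,0),cv2.minAreaRect(Q[:,:2].astype(np.float32)) if len(Q)>3 else 0)
c=dict(np.load("top0.npz"))
for u,v in ((218,184),(264,186),(241,185)): print(ray(c,u,v,.103))
im=cv2.resize(c["image"][50:200,170:310],None,fx=5,fy=4,interpolation=cv2.INTER_CUBIC);cv2.imwrite("pics/zt.png",im)
c=dict(np.load("side0.npz"));cv2.imwrite("pics/zs.png",cv2.resize(c["image"][115:235,230:380],None,fx=5,fy=5,interpolation=cv2.INTER_CUBIC))
E
```

```text
top table z 0.00041147709083610984
top n 8572 z 0.1348863447566938 ((0.8158430457115173, 0.08013119548559189), (0.3092229664325714, 0.26178985834121704), 88.59506225585938) [[ 0.6812 -0.0712]
 [ 0.9429 -0.0776]
 [ 0.9505  0.2315]
 [ 0.6888  0.2379]]
red 908 [ 0.6605 -0.0664  0.0317] [0.9136 0.3647 0.1235]
redtop ((0.6713746190071106, 0.08147978037595749), (0.29582685232162476, 0.015389167703688145), 88.81438446044922)
grey 375 [0.6253 0.0992 0.1013] ((0.7598507404327393, 0.21163442730903625), (0.5617291331291199, 0.17676299810409546), 57.08517837524414)
side table z 0.0005806549492035629
top n 3828 z 0.13494887675752443 ((0.8155320882797241, 0.08015832304954529), (0.3167041540145874, 0.2679494321346283), 88.5359115600586) [[ 0.6776 -0.0747]
 [ 0.9454 -0.0816]
 [ 0.9535  0.235 ]
 [ 0.6856  0.2419]]
red 1440 [ 0.6569 -0.0723  0.0128] [0.9169 0.3476 0.1249]
redtop ((0.6703099012374878, 0.08187662810087204), (0.3013749420642853, 0.02081635408103466), 88.71896362304688)
grey 243 [0.6238 0.09   0.101 ] ((0.7929304242134094, 0.17587456107139587), (0.4808497428894043, 0.34922605752944946), 84.72444915771484)
[0.6135 0.1443 0.103 ]
[0.6057 0.0157 0.103 ]
[0.6096 0.0801 0.103 ]
```

View pics/zt.png

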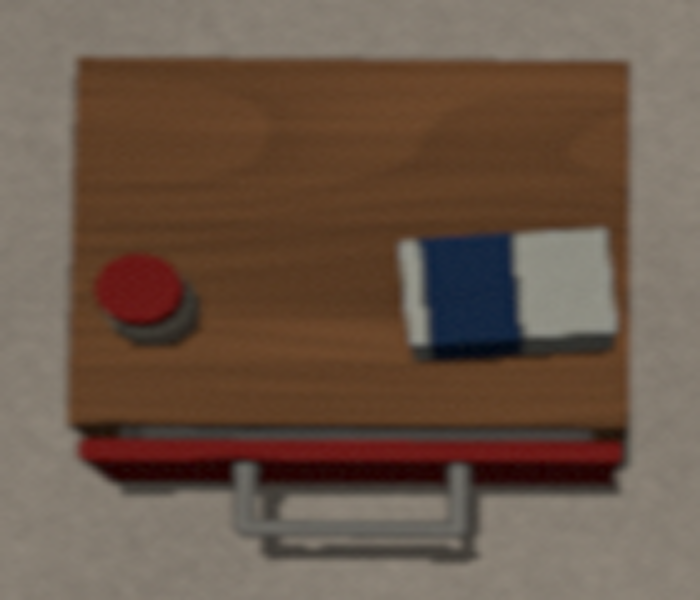

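View pics/zs.png

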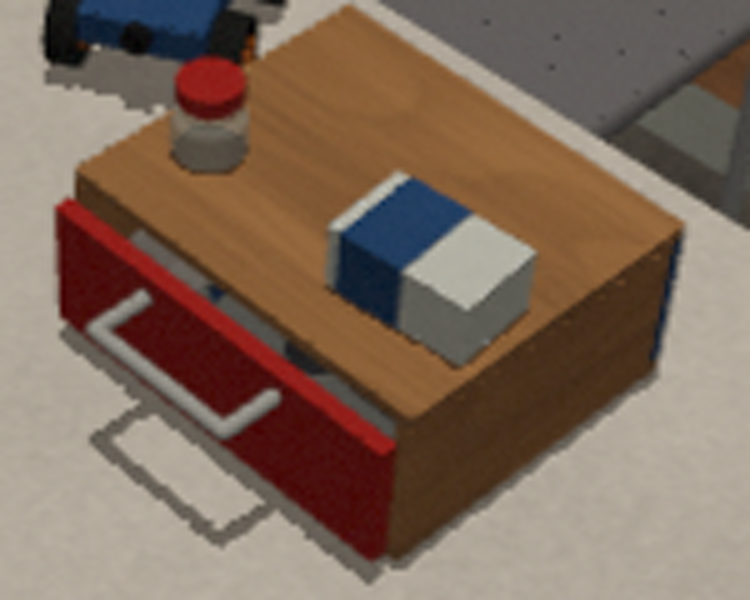

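The zoomed views show the tray slightly ajar: there is a grey gap behind the red front, and the bow handle is well clear of it. I'll refine the handle position and check the IK and joint-6 margins.

Run:
```python
from h import *
from cell import inverse_kinematics, manip
np.set_printoptions(precision=4,suppress=True)
for n in ("top","side"):
    c=dict(np.load(n+"0.npz"));P=cloud(c)
    m=(P[...,2]>.085)&(P[...,2]<.112)&(P[...,0]>.59)&(P[...,0]<.632)&(P[...,1]>-.02)&(P[...,1]<.2)
    Q=P[m];print(n,len(Q),Q.mean(0),Q.min(0),Q.max(0),cv2.fitLine(Q[:,:2].astype(np.float32),cv2.DIST_HUBER,0,.01,.01).ravel())
    Q=P[m&(abs(P[...,1]-.08)<.04)];print(" bar x",np.percentile(Q[:,0],[2,25,50,75,98]),"z",np.percentile(Q[:,2],[5,50,95]))
print(R.from_rotvec(manip.state()["tcp_rot"]).as_matrix())
a=-.024
def rot(psi): # tool x down, tool y at world yaw psi
    x=np.array([0,0,-1.]);y=np.array([np.cos(psi),np.sin(psi),0]);return R.from_matrix(np.c_[x,y,np.cross(x,y)]).as_rotvec()
for psi in np.arange(-3,3.2,.5): print(psi,inverse_kinematics([.60,.085,.09],rot(psi)))
```

```text
top 211 [0.6206 0.0802 0.1019] [0.6126 0.0182 0.0939] [0.6317 0.1474 0.1099] [0.0077 1.     0.6206 0.0802]
 bar x [0.6147 0.617  0.619  0.6224 0.6246] z [0.0977 0.1022 0.1058]
side 152 [0.6185 0.0804 0.1012] [0.6097 0.0162 0.0915] [0.6319 0.1502 0.1098] [0.0299 0.9996 0.6181 0.0877]
 bar x [0.6116 0.615  0.6169 0.6195 0.625 ] z [0.096  0.1008 0.1062]
[[-0.0006  0.2666  0.9638]
 [-0.0019  0.9638 -0.2666]
 [-1.     -0.002  -0.    ]]
-3.0 None
-2.5 None
-2.0 [ 0.0996  0.2673  1.8918 -0.      0.9826  2.0996]
-1.5 [ 0.0996  0.2673  1.8918 -0.      0.9826  1.5996]
-1.0 [0.0996 0.2673 1.8918 0.     0.9826 1.0996]
-0.5 [ 0.0996  0.2673  1.8918 -0.      0.9826  0.5996]
0.0 [ 0.0996  0.2673  1.8918 -0.      0.9826  0.0996]
0.5 [ 0.0996  0.2673  1.8918 -0.      0.9826 -0.4004]
1.0 [ 0.0996  0.2673  1.8918  0.      0.9826 -0.9004]
1.5 [ 0.0996  0.2673  1.8918 -0.      0.9826 -1.4004]
2.0 [ 0.0996  0.2673  1.8918 -0.      0.9826 -1.9004]
2.5 [ 0.0996  0.2673  1.8918 -0.      0.9826 -2.4004]
3.0 None
```

The handle bar's axis is at about (0.619, 0.081), and its top reads 0.102, which agrees with the 97 mm axis height plus the 6 mm radius. The red face is at x≈0.6635, also consistent with the 45 mm clearance. I'll hook the closed fingers behind the bar and pull in small steps, watching the force.

```bash
cat >> h.py <<'E'
A=-.024
EX=np.array([np.cos(A),np.sin(A),0])
def rot(psi):
    x=np.array([0,0,-1.]);y=np.array([np.cos(psi),np.sin(psi),0]);return R.from_matrix(np.c_[x,y,np.cross(x,y)]).as_rotvec()
E
python3 - <<'E'
from h import *
from cell import manip
np.set_printoptions(precision=4,suppress=True)
r=rot(np.pi/2+A)
g=np.array([.6435,.0805,0])
manip.move_pose(g+[0,0,.22],r)
manip.set_gripper(0.0,20)
manip.move_linear(g+[0,0,.125],.15)
manip.move_linear(g+[0,0,.082],.06)
s=manip.state();print(s["clock"],s["tool_pos"],s["contact_force"],s["gripper_width"])
p=g+[0,0,.082]
import sys
for i in range(16):
    d=.010
    p=p-d*EX
    manip.move_linear(p,.06); s=manip.state()
    print(round(s["clock"],2),s["tool_pos"],s["contact_force"])
    if abs(s["contact_force"][0])>25: break
E
```

```text
5.65 [0.6438 0.0805 0.0822] [-0.5446  0.8759 -0.4278] 0.00017001824243098948
5.97 [0.6336 0.0808 0.0828] [0.8988 0.4336 0.1749]
6.28 [0.6237 0.081  0.0825] [ 1.5482 -0.7981  0.789 ]
6.6 [0.6134 0.0813 0.0821] [1.9427 0.2284 0.5806]
6.92 [0.6032 0.0815 0.0819] [1.6038 0.2455 0.6267]
7.23 [0.5931 0.0817 0.0819] [1.5241 0.0271 1.9839]
7.55 [0.5831 0.0819 0.0819] [0.54   0.2501 1.1418]
7.87 [0.5732 0.0822 0.082 ] [ 1.2783 -0.3281  0.9626]
8.18 [0.5633 0.0824 0.082 ] [1.3521 0.2506 0.5254]
8.5 [0.5532 0.0827 0.082 ] [ 1.6746 -0.6579  1.4982]
8.82 [0.5432 0.0829 0.082 ] [1.1485 0.9566 1.2061]
9.13 [0.5332 0.0831 0.082 ] [1.8391 0.2731 2.1248]
9.45 [0.5232 0.0834 0.082 ] [ 1.2023 -0.1145 -0.0648]
9.77 [0.5132 0.0836 0.082 ] [ 1.9475 -0.0335  0.4043]
10.08 [0.5032 0.0839 0.082 ] [ 0.6983 -0.7152  1.1851]
10.4 [0.4933 0.0841 0.082 ] [ 1.6288 -0.513   0.8936]
10.72 [0.4832 0.0843 0.082 ] [1.2031 0.1377 0.4085]
```

Run:
```python
from h import *
from cell import manip,cams
np.set_printoptions(precision=4,suppress=True)
c=cams.capture("top");cv2.imwrite("pics/t1.png",c["image"])
s=manip.state(); p=s["tool_pos"].copy(); p[2]=.082
for i in range(12):
    p=p-.004*EX
    manip.move_linear(p,.05); s=manip.state()
    print(round(s["clock"],2),s["tool_pos"],s["contact_force"])
    if abs(s["contact_force"][0])>12: break
c=cams.capture("top");cv2.imwrite("pics/t2.png",c["image"])
```

```text
11.02 [0.4795 0.0844 0.0821] [ 2.1419 -0.0782 -0.0012]
11.27 [0.4755 0.0846 0.0821] [ 2.7299 -0.5101  0.2283]
11.52 [0.4723 0.0846 0.0823] [ 5.6209 -1.386  -2.1839]
11.77 [0.4722 0.0847 0.0827] [ 17.0767  -0.7432 -12.2981]
```

View pics/t2.png

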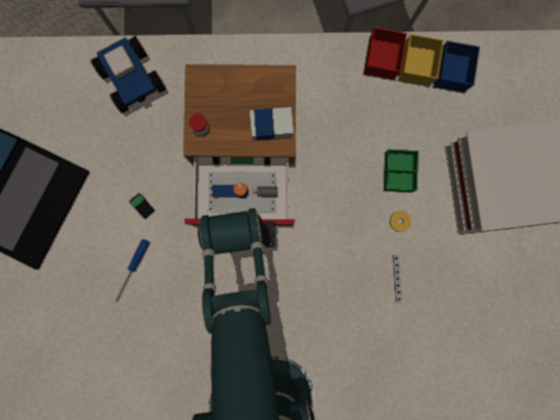

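The tray is at its stop: the pulling force rose to 17 N with no further movement. The orange bolt head shows at (241,189). Next I'll unhook, rise and measure the bolt.

Run:
```python
from h import *
from cell import manip,cams
np.set_printoptions(precision=4,suppress=True)
s=manip.state(); p=s["tool_pos"].copy(); p[2]=.082
p=p+.006*EX
manip.move_linear(p,.06); print(manip.state()["contact_force"])
p[2]=.2; manip.move_linear(p,.2)
for n in("top","side"):
    c=cams.capture(n);np.savez(n+"1.npz",**c);P=cloud(c)
    hsv=cv2.cvtColor(c["image"],cv2.COLOR_BGR2HSV)
    print(n,manip.state()["clock"])
    m=(P[...,2]>.07)&(P[...,2]<.115)&(P[...,0]>.55)&(P[...,0]<.66)&(abs(P[...,1]-.085)<.06)
    Q=P[m&(hsv[...,1]>120)];print(len(Q),Q.mean(0),Q.min(0),Q.max(0))
    T=Q[Q[:,2]>.098]
    if len(T)>5: print("top",len(T),T.mean(0),T.min(0),T.max(0),cv2.minEnclosingCircle(T[:,:2].astype(np.float32)))
    K=c["intrinsics"];q=R.from_rotvec(c["orientation"]).as_matrix().T@(np.array([.6,.085,.102])-c["position"]);u,v=(K@(q/q[2]))[:2].astype(int)
    sx=c["image"][max(v-55,0):v+55,u-70:u+70];cv2.imwrite(f"pics/b_{n}.png",cv2.resize(sx,None,fx=5,fy=5,interpolation=cv2.INTER_CUBIC));print(u,v)
    hm=(P[...,2]>.11)&(P[...,2]<.126)&(P[...,0]>.45)&(P[...,0]<.56)&(hsv[...,2]>40)&(hsv[...,1]>150)
    Q=P[hm];print("red",len(Q),np.median(Q,0) if len(Q) else 0)
```

```text
[-0.636   0.1765 -0.7027]
top 12.9417
124 [0.5979 0.0829 0.1007] [0.5821 0.0663 0.0795] [0.6159 0.1001 0.1083]
top 106 [0.5987 0.0833 0.1022] [0.5842 0.0663 0.0981] [0.6159 0.1001 0.1083] ((0.5996417999267578, 0.08344484120607376), 0.017827441915869713)
239 188
red 87 [ 0.5036 -0.0378  0.1161]
side 12.9917
117 [0.5953 0.0816 0.0967] [0.5799 0.0648 0.0759] [0.6167 0.1011 0.1088]
top 71 [0.5981 0.084  0.1018] [0.5818 0.0663 0.098 ] [0.6167 0.1011 0.1088] ((0.5988254547119141, 0.08541317284107208), 0.019427461549639702)
256 192
red 385 [0.506  0.0777 0.1157]
```

View pics/b_top.png

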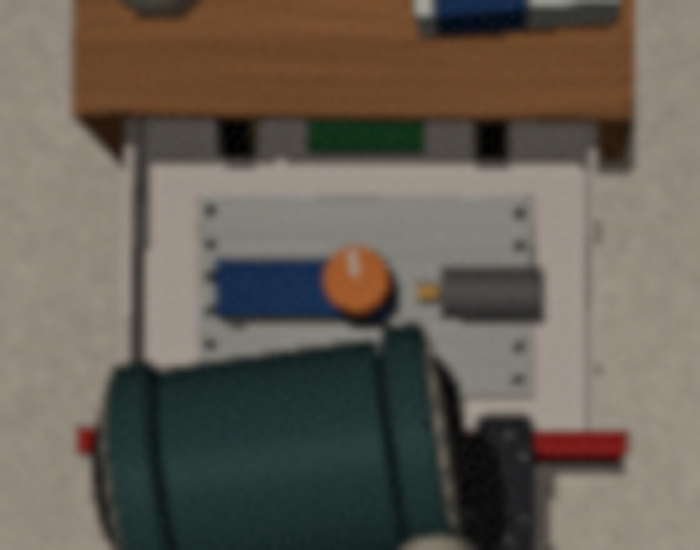

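View pics/b_side.png

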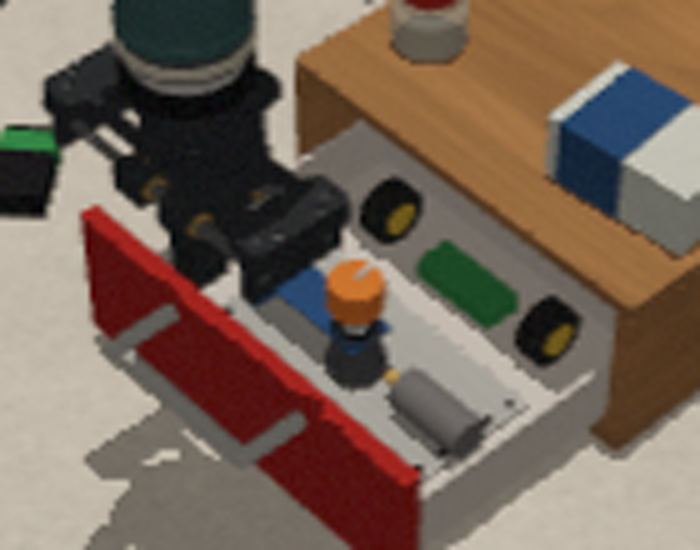

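The close-ups show the bolt head with its white index line pointing at the cabinet. Both views put the axis at about (0.599, 0.084). The top reads 0.102, as specified, and the head radius is about 18 mm. Next I'll grip it at jaw yaw 0.1 with the gripper body above the cabinet top, leaving joint 6 room to turn backward.

Run:
```python
from h import *
from cell import manip
np.set_printoptions(precision=4,suppress=True)
B=np.array([.599,.084,0]);r=rot(.1)
p=manip.state()["tool_pos"]
manip.move_pose(B+[0,0,.2],r)
manip.set_gripper(.08)
manip.move_linear(B+[0,0,.12],.15)
manip.move_linear(B+[0,0,.086],.06)
manip.dwell(.15)
s=manip.state();print(s["clock"],s["tool_pos"],s["contact_force"],s["joint_pos"])
manip.set_gripper(0.0,12)
manip.dwell(.2)
s=manip.state();print(s["clock"],s["tool_pos"],s["contact_force"],s["moment"],s["gripper_width"])
```

```text
17.05 [0.5994 0.084  0.0865] [ 0.4715  0.1151 -0.0709] [ 0.0981  0.2696  1.8962  0.      0.9749 -0.0019]
17.9833 [0.6011 0.0842 0.0869] [ 5.7059  0.7375 -1.8891] [ 0.0594 -0.7207  0.028 ] 0.03515208111256467
```

Run:
```python
from h import *
from cell import manip
np.set_printoptions(precision=3,suppress=True)
B=np.array([.6008,.084,0])
manip.move_linear(B+[0,0,.086],.03,rot(.1)); s=manip.state(); print(s["clock"],s["tool_pos"],s["contact_force"])
manip.move_linear(B+[0,0,.0845],.03,rot(.1)); s=manip.state(); print(s["clock"],s["tool_pos"],s["contact_force"])
psi=.1
for i in range(5):
    psi+=.1
    manip.move_linear(B+[0,0,.0845],.03,rot(psi)); s=manip.state()
    a=R.from_rotvec(s["tcp_rot"]).as_matrix()[:,1]
    print(round(s["clock"],2),round(psi,2),round(np.arctan2(a[1],a[0]),3),s["tool_pos"]*1000,s["contact_force"],round(s["moment"][2],3),round(s["gripper_width"]*1000,2))
```

```text
18.2333 [0.601 0.084 0.086] [ 2.666  1.085 -1.327]
18.4833 [0.601 0.084 0.086] [0.638 0.721 4.473]
18.73 0.2 0.198 [601.447  84.181  85.631] [0.62  1.202 5.843] 0.053 35.85
18.98 0.3 0.297 [601.631  84.219  85.63 ] [0.606 0.229 5.856] 0.096 35.87
19.23 0.4 0.395 [601.792  84.289  85.608] [1.617 1.669 5.739] 0.062 35.72
19.48 0.5 0.495 [601.921  84.422  85.623] [2.208 2.301 6.096] 0.073 35.83
19.73 0.6 0.594 [602.14  84.45  85.65] [2.494 2.645 5.07 ] 0.019 35.58
```

Run:
```python
from h import *
from cell import manip
np.set_printoptions(precision=3,suppress=True)
B=np.array([.6018,.0848,0])
psi=.6
while psi<2.55:
    psi+=.1
    manip.move_linear(B+[0,0,.0845],.03,rot(psi)); s=manip.state()
    a=R.from_rotvec(s["tcp_rot"]).as_matrix()[:,1]
    print(round(s["clock"],2),round(psi,2),round(np.arctan2(a[1],a[0]),3),s["tool_pos"]*1000,s["contact_force"],round(s["moment"][2],3),round(s["gripper_width"]*1000,2))
    if s["tool_pos"][2]<.0851 or s["contact_force"][2]<2.5 or abs(s["moment"][2])>.3: break
```

```text
19.98 0.7 0.694 [602.324  84.66   85.53 ] [0.53  0.575 7.761] 0.09 35.65
20.23 0.8 0.794 [602.482  84.742  85.587] [0.653 0.929 6.86 ] 0.047 35.55
20.48 0.9 0.894 [602.614  84.851  85.626] [0.794 0.985 7.586] 0.064 35.38
20.73 1.0 0.994 [602.727  85.023  85.662] [1.362 1.982 7.012] 0.059 35.49
20.98 1.1 1.094 [602.821  85.213  85.683] [1.671 2.566 6.438] 0.058 35.54
21.23 1.2 1.194 [602.919  85.351  85.744] [1.608 2.591 5.805] 0.104 35.46
21.48 1.3 1.293 [602.981  85.542  85.69 ] [2.615 4.416 6.692] 0.063 35.55
21.73 1.4 1.393 [602.981  85.712  85.015] [4.426 4.056 2.582] 0.066 35.22
```

Run:
```python
from h import *
from cell import manip
np.set_printoptions(precision=3,suppress=True)
B=np.array([.6025,.0858,0])
for psi,z in ((1.4,.083),(1.5,.0815),(1.6,.0805),(1.6,.0795),(1.6,.0785)):
    manip.move_linear(B+[0,0,z],.03,rot(psi)); s=manip.state()
    print(round(s["clock"],2),psi,z,s["tool_pos"]*1000,s["contact_force"],round(s["moment"][2],3),round(s["gripper_width"]*1000,2))
    if s["contact_force"][2]>12: break
```

```text
21.98 1.4 0.083 [602.871  85.784  82.067] [ 6.572  1.985 -2.731] 0.052 35.53
22.23 1.5 0.0815 [602.957  85.99   81.137] [4.629 1.963 0.69 ] 0.065 35.98
22.48 1.6 0.0805 [603.038  86.17   80.949] [2.967 2.179 5.089] 0.031 35.88
22.73 1.6 0.0795 [603.064  86.163  80.698] [0.372 2.589 8.659] 0.011 35.84
22.98 1.6 0.0785 [603.126  86.13   80.451] [-0.349  1.971 12.625] 0.003 35.84
```

The bolt dropped 4.6 mm, with TCP z going from 85.6 to 81.0, and then seated with the push force rising again. That matches the stated 4.5 mm. I'll turn a little deeper into the window, then go forward while following the 5 mm pitch.

Run:
```python
from h import *
from cell import manip
np.set_printoptions(precision=3,suppress=True)
B=np.array([.6026,.0858,0])
for psi,z in ((1.68,.0797),(1.75,.0797)):
    manip.move_linear(B+[0,0,z],.03,rot(psi)); s=manip.state()
    print(round(s["clock"],2),psi,z,s["tool_pos"]*1000,s["contact_force"],round(s["moment"][2],3))
    if abs(s["moment"][2])>.3: break
manip.dwell(.15)
psi0=psi
for k in range(5):
    psi-=.15; z=.0800-.005*(psi0-psi)/(2*np.pi)
    manip.move_linear(B+[0,0,z],.03,rot(psi)); s=manip.state()
    print(round(s["clock"],2),round(psi,2),s["tool_pos"]*1000,s["contact_force"],round(s["moment"][2],3),round(s["gripper_width"]*1000,2))
```

```text
23.23 1.68 0.0797 [603.085  86.298  80.801] [1.043 3.723 8.221] 0.059
23.48 1.75 0.0797 [603.044  86.404  80.785] [0.48  4.177 8.346] -0.001
23.93 1.6 [603.038  86.126  80.704] [1.031 2.13  8.093] -0.039 35.59
24.23 1.45 [603.003  85.868  80.535] [-0.034  2.447  7.235] -0.072 36.24
24.53 1.3 [602.939  85.589  80.465] [0.573 1.515 7.899] -0.062 35.34
24.83 1.15 [602.83   85.369  80.308] [ 0.644 -0.307  7.207] -0.121 35.39
25.13 1.0 [602.708  85.106  80.167] [ 1.514 -1.312  7.441] -0.073 35.33
```

Run:
```python
from h import *
from cell import manip,cams
np.set_printoptions(precision=3,suppress=True)
B=np.array([.6022,.0855,0])
psi0=1.75;psi=1.0
while psi>-2.25:
    psi-=.15; z=.0800-.005*(psi0-psi)/(2*np.pi)
    manip.move_linear(B+[0,0,z],.03,rot(psi)); s=manip.state()
    print(round(s["clock"],2),round(psi,2),s["tool_pos"]*1000,s["contact_force"],round(s["moment"][2],3),round(s["joint_pos"][5],2))
    if abs(s["moment"][2])>.4 or abs(s["contact_force"]).max()>20: break
c=cams.capture("side");cv2.imwrite("pics/s3.png",cv2.resize(c["image"][120:260,180:340],None,fx=4.5,fy=4.2,interpolation=cv2.INTER_CUBIC))
```

```text
25.43 0.85 [602.487  84.893  80.072] [0.39  0.26  7.639] -0.077 -0.75
25.73 0.7 [602.297  84.696  79.899] [ 1.012 -0.624  7.847] -0.104 -0.6
26.03 0.55 [602.07   84.527  79.803] [-0.078 -0.711  8.983] -0.021 -0.45
26.33 0.4 [601.798  84.453  79.56 ] [-1.18  -1.888  9.173] -0.077 -0.3
26.63 0.25 [601.541  84.35   79.531] [-0.383 -1.932  9.674] -0.029 -0.15
26.93 0.1 [601.263  84.324  79.346] [-1.812 -2.439  9.821] -0.089 0.0
27.23 -0.05 [600.97   84.314  79.207] [-2.542 -1.565 11.108] -0.13 0.15
27.53 -0.2 [600.683  84.339  79.046] [-3.492 -2.236 11.572] 0.023 0.3
27.83 -0.35 [600.424  84.435  78.874] [-3.935 -0.658 12.254] 0.001 0.45
28.13 -0.5 [600.294  84.599  78.723] [-4.585 -0.715 12.487] -0.082 0.6
28.43 -0.65 [600.135  84.721  78.498] [-4.283 -1.386 12.023] -0.03 0.75
28.73 -0.8 [600.154  84.957  78.397] [-4.38   0.164 11.756] -0.061 0.9
29.03 -0.95 [600.176  85.156  78.273] [-3.685  0.536 11.113] -0.13 1.05
29.33 -1.1 [600.04   85.375  78.071] [-4.426  1.063 10.872] -0.043 1.2
29.63 -1.25 [600.109  85.607  78.011] [-5.05   2.652 11.54 ] -0.025 1.35
29.93 -1.4 [600.11   85.878  77.8  ] [-4.351  3.662  9.977] -0.091 1.5
30.23 -1.55 [600.152  86.119  77.752] [-5.581  4.389 10.918] -0.078 1.65
30.53 -1.7 [600.202  86.377  77.651] [-4.368  4.472 10.911] -0.111 1.8
30.83 -1.85 [600.26   86.643  77.513] [-4.8    4.86  10.682] -0.013 1.95
31.13 -2.0 [600.44   86.881  77.448] [-3.184  5.89  10.438] -0.068 2.1
31.43 -2.15 [600.538  87.078  77.269] [-3.068  7.188  9.759] -0.018 2.25
31.73 -2.3 [600.718  87.29   77.226] [-2.863  7.298  8.476] -0.104 2.4
```

View pics/s3.png

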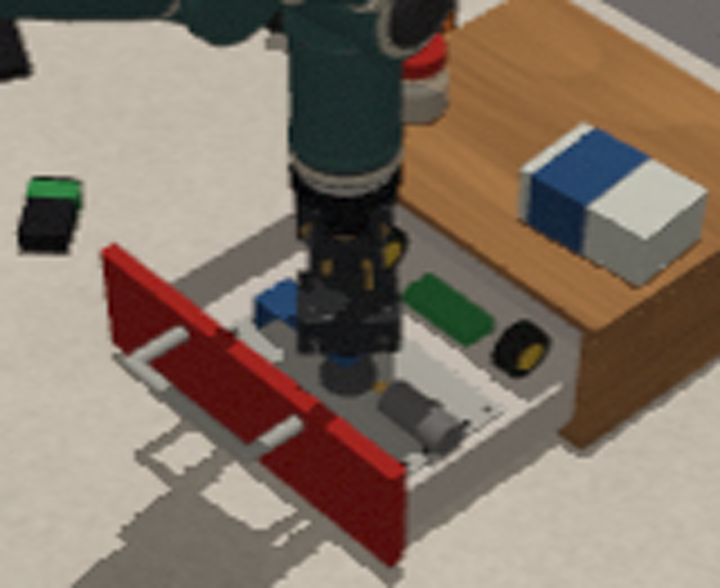

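The bolt has turned 4.05 rad forward and sunk about 3.5 mm, close to the pitch of 3.2 mm. Joint 6 is near its limit, so I'll let go, back off and check the index line and head height, then regrip.

```bash
python3 - <<'E'
from h import *
from cell import manip,cams
np.set_printoptions(precision=4,suppress=True)
s=manip.state();p=s["tool_pos"].copy();r=rot(-2.3)
manip.move_linear(p+[0,0,.0003],.03,r)
manip.set_gripper(.07)
p[2]=.15;manip.move_linear(p,.15,r)
manip.move_pose([.48,.0855,.2],rot(0))
for n in("top","side"):
    c=cams.capture(n);np.savez(n+"2.npz",**c);P=cloud(c);hsv=cv2.cvtColor(c["image"],cv2.COLOR_BGR2HSV)
    m=(P[...,2]>.07)&(P[...,2]<.115)&(P[...,0]>.57)&(P[...,0]<.64)&(abs(P[...,1]-.085)<.03)
    Q=P[m&(hsv[...,1]>120)];z=np.percentile(Q[:,2],[50,75]) if len(Q) else 0;print(n,len(Q),z)
    T=Q[Q[:,2]>.086]
    if len(T)>5: print("top",len(T),T.mean(0),np.median(T[:,2]),cv2.minEnclosingCircle(T[:,:2].astype(np.float32)))
    K=c["intrinsics"];q=R.from_rotvec(c["orientation"]).as_matrix().T@(np.array([.6015,.0855,.094])-c["position"]);u,v=(K@(q/q[2]))[:2].astype(int)
    cv2.imwrite(f"pics/c_{n}.png",cv2.resize(c["image"][v-35:v+35,u-35:u+35],None,fx=8,fy=8,interpolation=cv2.INTER_CUBIC))
print(manip.state()["clock"])
E
python3 -c "
import cv2,numpy as np
cv2.imwrite('pics/c2.png',np.hstack([cv2.imread('pics/c_top.png'),cv2.imread('pics/c_side.png')])[:, :800*2][:, :1120])
i=cv2.imread('pics/c2.png');cv2.imwrite('pics/c2s.png',cv2.resize(i,(800,400)))"
```

```text
top 63 [0.094  0.0955]
top 63 [0.6083 0.0837 0.0938] 0.09404793693131919 ((0.605850338935852, 0.08377936482429504), 0.017296764999628067)
side 112 [0.0917 0.0948]
top 83 [0.5991 0.0836 0.0932] 0.09300770085737797 ((0.5999311208724976, 0.08434079587459564), 0.020461173728108406)
35.3917
```

View pics/c2s.png

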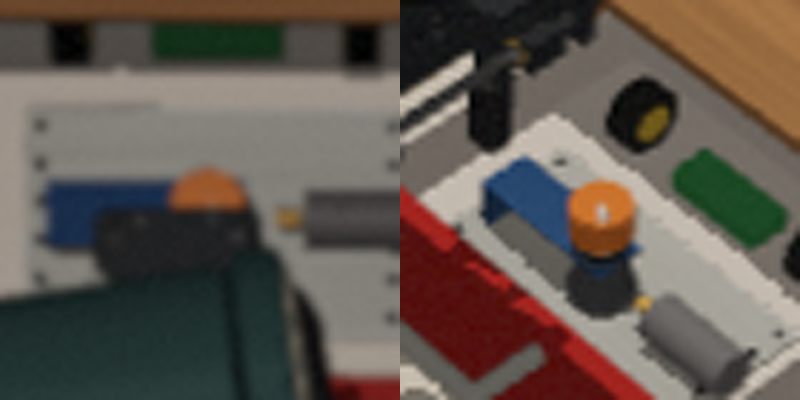

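In the side view the head sits on the boss with its index line pointing at the camera, a yaw of about -135°. The expected yaw is -2.4 rad (-137°), so the grip hasn't slipped. The head top is at about 93.5 mm (94.3 expected). I'll regrip and turn the remaining 2.33 rad.

Run:
```python
from h import *
from cell import manip,cams
np.set_printoptions(precision=3,suppress=True)
B=np.array([.6012,.0855,0]);psi=.2
manip.move_linear([.48,.0855,.16],.2,rot(psi))
manip.move_linear(B+[0,0,.13],.2,rot(psi))
manip.move_linear(B+[0,0,.0785],.08,rot(psi));manip.dwell(.1)
s=manip.state();print(s["clock"],s["tool_pos"]*1000,s["contact_force"])
manip.set_gripper(0.0,15);manip.dwell(.1)
s=manip.state();print(s["clock"],s["tool_pos"]*1000,s["contact_force"],s["gripper_width"])
psi0=psi
while psi>-2.10:
    psi-=.1165*1.2 if psi>-1.9 else .1165; psi=max(psi,-2.13); z=.0772-.005*(psi0-psi)/(2*np.pi)
    manip.move_linear(B+[0,0,z],.03,rot(psi)); s=manip.state()
    print(round(s["clock"],2),round(psi,2),s["tool_pos"]*1000,s["contact_force"],round(s["moment"][2],3))
    if abs(s["moment"][2])>.4 or abs(s["contact_force"]).max()>25: break
```

```text
37.4083 [601.867  85.569  79.134] [-0.669  0.329 -0.127]
38.125 [601.628  85.61   78.724] [1.367 1.307 0.075] 0.03527109495215896
38.42 0.06 [601.619  85.607  78.22 ] [-1.024  0.774  5.159] -0.067
38.71 -0.08 [601.514  85.608  78.11 ] [-0.516  0.454  5.678] -0.044
39.0 -0.22 [601.446  85.639  77.968] [-2.031 -0.472  5.634] -0.041
39.29 -0.36 [601.359  85.676  77.857] [-2.454 -0.221  5.976] -0.063
39.58 -0.5 [601.305  85.718  77.737] [-1.672  0.784  5.373] -0.077
39.88 -0.64 [601.245  85.757  77.628] [-0.758  0.387  5.869] -0.048
40.17 -0.78 [601.168  85.798  77.519] [-2.061  1.162  5.65 ] -0.061
40.46 -0.92 [601.155  85.842  77.397] [-2.005  0.182  5.667] -0.027
40.75 -1.06 [601.106  85.888  77.233] [-2.257  1.575  6.04 ] -0.019
41.04 -1.2 [601.084  86.     77.162] [-2.586  1.339  6.523] -0.059
41.33 -1.34 [601.052  86.027  77.03 ] [-2.763  2.388  5.797] -0.059
41.62 -1.48 [601.038  86.1    76.928] [-2.377  1.056  5.984] -0.071
41.92 -1.62 [601.079  86.178  76.835] [-3.168  2.318  5.666] -0.012
42.21 -1.76 [601.067  86.263  76.694] [-1.963  3.118  5.152] -0.066
42.5 -1.9 [601.094  86.313  76.566] [-2.526  1.644  6.237] -0.105
42.79 -2.04 [601.104  86.391  76.463] [-2.421  2.778  6.285] -0.085
43.04 -2.13 [601.132  86.41   76.343] [-2.101  3.138  5.995] -0.035
```

Run:
```python
from h import *
from cell import manip,cams
np.set_printoptions(precision=4,suppress=True)
manip.dwell(.5);s=manip.state();print(s["clock"],s["tool_pos"],s["contact_force"],s["joint_velocities"],s["gripper_width"])
for n in("side","top"):
    c=cams.capture(n);c0=dict(np.load(n+"1.npz"));
    for cc in(c0,c):
        P=cloud(cc);hsv=cv2.cvtColor(cc["image"],cv2.COLOR_BGR2HSV)
        Q=P[(P[...,2]>.113)&(P[...,2]<.123)&(P[...,0]>.45)&(P[...,0]<.56)&(hsv[...,1]>150)&(P[...,1]<.0)&(P[...,1]>-.08)];print(n,"front",len(Q),np.median(Q[:,0]))
    cv2.imwrite(f"pics/f_{n}.png",c["image"])
```

```text
43.5417 [0.6011 0.0864 0.0764] [-2.6749  3.0936  5.7057] [-0.0009 -0.0023 -0.0005  0.0007  0.0009 -0.0002] 0.035351562067424645
side front 78 0.5037412973291365
side front 76 0.5040962757758515
top front 69 0.50364427210869
top front 76 0.5054745954982152
```

View pics/f_side.png

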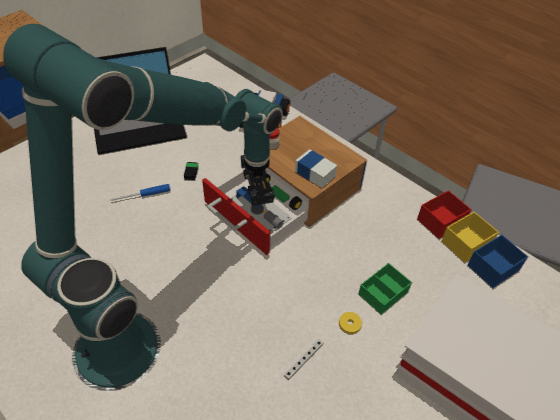

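View pics/f_top.png

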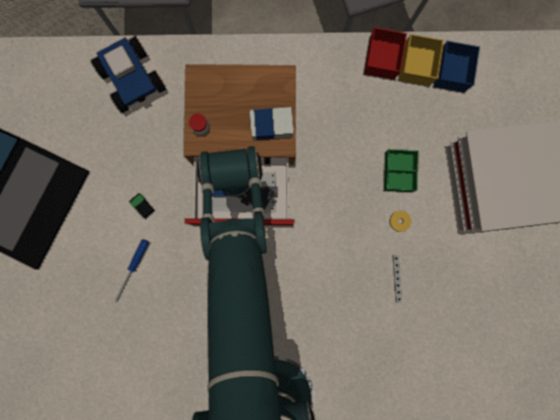

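Both views show the tray still out, with the front at x≈0.504 as before (the top view reads about 2 mm further in, within calibration error). The gripper is on the bolt at about (241,190) in the top view. The jar, box, screwdriver, battery, gear, beam and tub are where they started. The arm is still, so I'm handing in.

Run:
```python
from cell import order,manip
order.close_job();s=manip.state();print(s["clock"],s["tool_pos"],s["contact_force"])
```

```text
the job is handed in; nothing more can be done
the job is handed in; nothing more can be done
```

I pulled the tray out to its stop and started the bolt in its thread. I handed the job in at about 43.6 s with the gripper still holding the bolt head; no verdict is reported back.

- **Tray:** I pulled it with the closed fingers hooked behind the handle until the force rose to 17 N with no further movement. At the end the side view put the front within 0.4 mm of where it stopped. The top view read 2 mm further in, which is within the calibration error.
- **Drop:** I turned the bolt backward under a light push. It began to drop about 1.25 rad from the start and went down about 4.6 mm, against the stated 4.5 mm. I then turned on to 1.65 rad backward.
- **Forward turn:** I turned it forward in two strokes, 4.05 rad and then 2.33 rad after a regrip. That is 6.38 rad from the furthest-back point, or about one full turn from the middle of the window where it can drop. It sank about 3.5 mm and 1.9 mm, close to the 5 mm pitch. A look between the strokes showed the index line where it should be (about -135° against -137° expected), so the grip had not slipped.
- **At hand-in:** the grip was set to 15 N and the arm was still. By dead reckoning the bolt is about 9.5 mm down.
- **Other objects:** the ones that were to stay put look unmoved in both views.
- **Not checked:** I did not look at the bolt angle again after the second stroke. The between-strokes head height also read about 0.8 mm lower than expected, within the camera's accuracy.

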